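# Mesh the drive gear on the splined spindle and hold it home

### The arm

A 6-joint arm with a two-finger parallel gripper is mounted at the origin on a cart in front of the work surface, level with it; the furniture and walls round the work are solid. World frame = base frame: x ahead of the robot, y to its left, z up, the work surface at z = 0. Lengths are in mm, angles in rad, forces in N, time in s.
With the tool pointing down it reaches from about 300 to 825 mm from the base axis. Payload 5.4 kg.
Tool frame: the origin (TCP) lies on the centre line of the jaws, within the pads' length; the fingertips stand 8 mm ahead of it and the grasp point (between the pads) lies 11 mm behind it; z points along the fingers, y is the line along which they close (so a half turn about z gives the same grasp; the last joint's range is limited). The gripper opens to 92 mm and grips with 3 to 60 N. Pads are 20 mm wide; open, the fingers measure 128 mm over their backs; the gripper's body (75 mm by 189 mm) begins 69 mm behind the grasp point.
Start: joints at [0.983, 0.158, 1.597, -0, 1.386, -0.21], TCP at [212.112, 534.429, 222.601] pointing down, gripper open.
Joint ranges: [-2.91, 2.91], [-0.94, 2.29], [0.18, 2.7], [-1.29, 4.43], [0.17, 2.64], [-3, 3]. Speed limits (rad/s): [2.57, 2.57, 3.14, 3.14, 3.14, 3.14].

### API

Orientations are given as a 3x3 rotation matrix whose columns are the frame's x, y, z axes.
In Python, from plant import observe, camera, camera_info, workorder gives the robot as it stands.
- The arm moves only by the tool send_rows, never from a script. Its argument "targets" is text: rows parted by semicolons, each of 7 numbers parted by spaces: the shift along the world's x, y, z in mm, then the turn, a rotation vector about the world's x, y, z in rad, then the opening in per cent of the stroke, from 0 (shut) to 100 (fully open). A call has exactly 5 rows; each row shifts and turns the commanded pose from where the row before left it; what a row does not reach is not made up. A row lasts 1/8 s, in which the tool goes at most 62.5 mm and 10.7 degrees, less where a joint would pass 70% of its speed; a pose out of reach is approached as far as the arm can. A call is refused whole if a number of a shift passes 62.5 or a number of a turn 0.188, either way. A call with a gripper value outside its range is refused whole. The fingers move at their own pace and stop on an object; "grip_force" is the grip in N (left out, the last holds). Time passes only in rows, so rows that do not move let the fingers close, or fill a call up. It gives the time, the measured TCP pose, the force, the opening and the grip force at its end, in the units of the state.
- observe(): the state, without advancing time (a new reading comes with each control period).
- camera(name): name is "scene" or "top" or "wrist"; returns (picture, depth): 480x640x3 uint8, blue, green, red; 480x640 float32, mm along the optical axis (not along the pixel's ray), 0 where there is no reading.
- camera_info(name): a dict with "fovy" (degrees; the focal length in pixels is half the picture's height over the tangent of half this angle, whatever the lens; pixels are square), "cx", "cy" (the principal point, pixels), "xyz" and "orientation" of the camera in the world. Camera axes: x right, y down, z forward; pixel columns grow to the right and rows downward; lengths in mm; the calibration is good to about 2 mm. A picture is of the moment at which its call begins: read the wrist's pose just before it. camera_info takes no time and is no camera call; for the wrist camera it gives the pose at the moment of the call.
- workorder.hand_in(): hands the job in; it is judged then, once.
The state is a dict: "time_s": time; "joint_positions": joint angles; "joint_velocities": joint speeds; "joint_efforts": joint torques, N m; "ee_pos": TCP position; "tcp_rot": TCP orientation; "contact_force": force on the tool from outside, world axes, zero at the start; "torque": the same for the moment, N m; "grip_width": opening from 0.0 (shut) to 1.0 (fully open); "finger_force": force on a finger pad.
Only numpy, scipy, OpenCV 4.12 (cv2) and the standard library are available. Lean on these libraries where they do the work, as an engineer would, in place of code of your own. Each camera call takes 0.05 s, during which the arm holds its last target. There are 200 camera calls.

### The job

Fit the loose brass gear with the square-looking steel hub onto the upright splined spindle of the green deburring unit: set it level on the spindle, turn it until the splines mesh, and slide it down, pushing the orange spring collar in, until the gear sits fully home, flat on the aluminium seat ring. The spring would lift it again, so finish while still holding it pressed home in the gripper (someone else then tightens the grub screw); leave the tape measure, padlock, screwdriver and lock cylinder where they lie.

Things in the scene. Friction and masses are not known exactly. Their poses are not given: they have to be found in the camera images.
- gear_hub (a point): Middle of the gripping part of the loose brass gear's steel hub: on the gear's axis, 34 mm above its underside; z up along the axis. The hub is 36 mm (x) by 30 mm (y) with rounded corners, and flat faces at +y and -y, 30 mm apart, are where to grip it. It reaches from the toothed disc (12 mm) to 50 mm above the underside.
- gear_foot (a point): Centre of the underside of the same loose gear (0.12 kg, flat on the bench, hub up); same axes as gear_hub. The toothed disc is 62 mm across, 12 mm thick. A cross-shaped bore runs right through gear and hub, arms along x and y, 24 mm from end to end, 10 mm wide. It fits the spindle in four positions, a quarter turn apart.
- spindle_seat (a point): On the axis of the upright spindle, level with the top of the aluminium seat ring (54 mm across), 56 mm above the bench; z up. The spindle's four splines form a cross, arms along this frame's x and y, 20.8 mm from end to end, 7.4 mm wide, up to 30 mm above this point. Home is gear_foot at this point, gear_hub 34 mm above it. A stiff brake locks the spindle (2 N m).
- spindle_tip (a point): Top of the spindle, 42 mm above spindle_seat. Its top 12 mm are a round pilot nose, 12 mm across with a coned tip, that enters the bore at any turn of the gear. Unmeshed, the gear rests on the spline ends, its underside 30 mm above spindle_seat; turned to within about 0.1 rad of the splines it slides down over them.
- unit: The green deburring unit, fixed to the bench; origin under the spindle, on the bench. Steel base plate 170x110 mm, green gearbox 84x84 mm with its top 50 mm above the bench, grey motor on the +x side up to 60 mm high. Only spindle and collar stand higher.
- collar (a joint): Orange spring collar round the spindle, 38 mm across: 0 m is fully up, its top 9 mm above the seat ring; it grows as it is pushed down, 0.009 when flush with the seat ring (gear home). The spring pushes back with 3.2 N at first and 6.8 N at home, so the gear alone does not stay down.
- tape_measure: yellow tape measure, 64x78x35 mm; a bystander, origin at the centre of its underside
- padlock: brass padlock lying flat, 71x46x20 mm; a bystander, origin at the centre of its underside
- screwdriver: screwdriver with orange handle, 28x197x27 mm, lying flat; a bystander, origin at the centre of its underside
- lock_cylinder: brass lock cylinder, 17x60x24 mm, lying flat; a bystander, origin at the centre of its underside
Mind the look-alikes: they are no part of the job. Leave any pink look-alike of the part that bears gear_hub alone.

How it is judged (in metres and radians):
On the way, in this order (a step that is already met when the one before it is completed fails the run):
1. the gear is lifted clear of the bench in the gripper (height (world z) of gear_hub above 0.064 m and contact force between the fingers and gear above 1 N), for 0.1 s.
2. the gear is on the spindle with its splines meshed (horizontal distance between gear_hub and spindle_seat below 0.004 m and z of gear_hub in the frame of spindle_seat below 0.058 m and (angle between the x axis of gear_hub and the x axis of spindle_seat, either way round below 0.15 rad or angle between the x axis of gear_hub and the y axis of spindle_seat, either way round below 0.15 rad)), for 0.1 s.
At the end, for the whole second after the job is handed in: The gear sits meshed and level on the spindle, within 2 mm of its seat ring and 3 mm of the axis, square to the splines within 0.15 rad, the spring collar pushed in by more than 7 mm, and the gripper is still in contact with the gear (over 1 N), holding it down through the last second (horizontal distance between gear_hub and spindle_seat below 0.003 m and z of gear_hub in the frame of spindle_seat between 0.031 and 0.036 m and (angle between the x axis of gear_hub and the x axis of spindle_seat, either way round below 0.15 rad or angle between the x axis of gear_hub and the y axis of spindle_seat, either way round below 0.15 rad) and angle between gear_hub's own z axis and vertical below 0.06 rad and value of joint collar above 0.007 m and contact force between the fingers and gear above 1 N); the arm keeps its last pose, push and grip.
It fails at once if the tape measure is shifted by more than 25 mm (distance of tape_measure from where it was at the start of the episode above 0.025 m).
It fails at once if the padlock is shifted by more than 25 mm (distance of padlock from where it was at the start of the episode above 0.025 m).
It fails at once if the screwdriver is shifted by more than 25 mm (distance of screwdriver from where it was at the start of the episode above 0.025 m).
It fails at once if the lock cylinder is shifted by more than 25 mm (distance of lock_cylinder from where it was at the start of the episode above 0.025 m).
It also fails if it takes over 35 s, if anything falls off the work surface, if the arm or the gripper's body presses on something with over 40 N, if the wrist force passes 120 N, or if a joint passes its speed limit or range.

## Working session

There is one attempt and no reset: what is moved stays moved. The work goes in short steps, Python scripts to look and compute and a tool call to move; the robot and the scene stay as the last step left them, time stands still between calls to the robot, and variables do not carry over. Pictures are saved under pics/ and viewed, at most 10 in all, crops included, and the job is handed in when it is done.

Besides the shell and the picture viewer there is one more tool, called after ">>>" by a JSON object that holds its "name" and its "arguments", one argument or row to a line. send_rows: Moves the arm, as the interface text tells. Its arguments: {"type":"object","properties":{"targets":{"type":"string"},"grip_force":{"type":"number"}},"required":["targets"]}

```bash
mkdir -p pics; cat > h.py <<'E'
import numpy as np, cv2
from plant import observe, camera, camera_info
def grab(n):
    ci=camera_info(n); p,d=camera(n); return ci,p,d
def K(ci): return 240/np.tan(np.radians(ci['fovy'])/2)
def ray(ci,u,v):
    f=K(ci); R=np.array(ci['orientation'],float).reshape(3,3)
    return np.array(ci['xyz'],float), R@np.array([(u-ci['cx'])/f,(v-ci['cy'])/f,1.])
def plane(ci,u,v,z):
    o,d=ray(ci,u,v); return o+d*(z-o[2])/d[2]
def cloud(ci,dep):
    v,u=np.mgrid[:480,:640]; f=K(ci); R=np.array(ci['orientation'],float).reshape(3,3)
    c=np.dstack([(u-ci['cx'])/f*dep,(v-ci['cy'])/f*dep,dep])
    return c@R.T+np.array(ci['xyz'],float)
E
python3 - <<'E'
from h import *
for n in ('top','scene'):
    ci,p,d=grab(n); cv2.imwrite(f'pics/{n}0.png',p); np.savez(f'{n}0.npz',p=p,d=d); print(n,ci)
print(observe())
E
```

```text
top {'fovy': 53.65602581701345, 'cx': 324.9972879152713, 'cy': 230.38901764812252, 'xyz': array([545.55475692, 145.82222805, 978.48572607]), 'orientation': array([[ 0.02723433, -0.99799334,  0.05716287],
       [-0.9992729 , -0.02565369,  0.02820573],
       [-0.02668269, -0.05788947, -0.99796635]])}
scene {'fovy': 54.5601646203614, 'cx': 314.97303639153625, 'cy': 240.54124628775224, 'xyz': array([   8.95635129, -374.94338323,  449.50953261]), 'orientation': array([[ 0.64637986, -0.3387918 ,  0.68367623],
       [-0.76274792, -0.26316285,  0.59072915],
       [-0.02021601, -0.90330805, -0.42851591]])}
{'time_s': 0.1, 'joint_positions': array([ 9.82910500e-01,  1.58989312e-01,  1.59808869e+00,  2.22696671e-05,
        1.38620242e+00, -2.10097745e-01]), 'joint_velocities': array([-0.0016491 , -0.00254868, -0.00289417, -0.00052201, -0.00072884,
        0.00072235]), 'joint_efforts': array([ 4.37166673e-04, -3.86503637e+01, -3.22959030e+01,  7.03455415e-02,
        3.39980226e-02, -8.58626254e-05]), 'ee_pos': array([211.79998853, 533.98344803, 221.72434748]), 'tcp_rot': array([[-9.29481116e-01,  3.68868464e-01, -9.54252401e-04],
       [ 3.68869510e-01,  9.29480148e-01, -1.39226877e-03],
       [ 3.73394622e-04, -1.64608214e-03, -9.99998575e-01]]), 'contact_force': array([-0.62470087, -0.42298565,  0.00227297]), 'torque': array([-0.04728639,  0.02675465,  0.00778278]), 'finger_force': 0.0, 'grip_width': 0.9996183906770232}
```

View pics/top0.png

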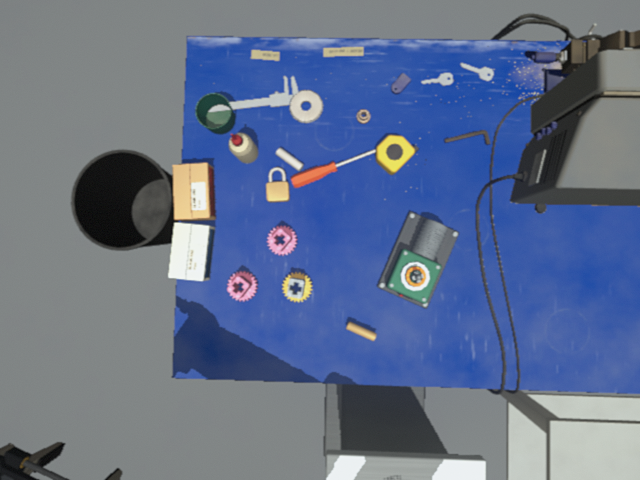

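View pics/scene0.png

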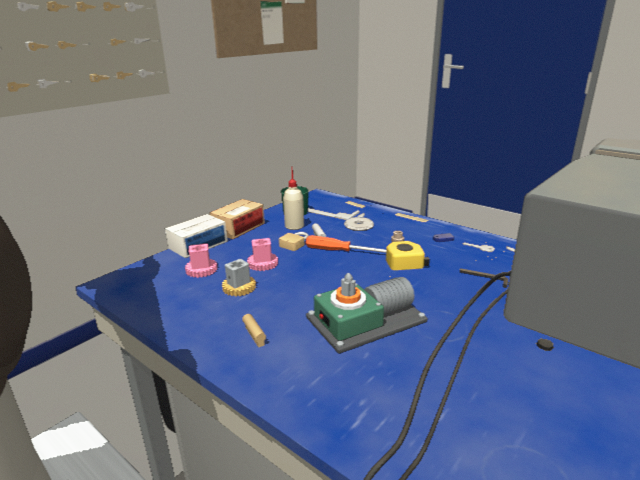

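The top view shows three gears: pink ones at (282,239) and (242,286), and a brass one with a grey steel hub at (297,287). The brass one fits the description. The spindle is at about (416,275) and the lock cylinder at (361,330). In the scene view the brass gear is at (238,278) and the spindle at (348,285). I'll confirm this with an enlarged crop.

```bash
cat > m.py <<'E'
from h import *
z=np.load('top0.npz'); p,d=z['p'],z['d']; ci=camera_info('top')
a=cv2.resize(p[262:312,272:322],(400,400),interpolation=cv2.INTER_CUBIC)
b=cv2.resize(p[250:300,391:441],(400,400),interpolation=cv2.INTER_CUBIC)
cv2.imwrite('pics/crop0.png',np.hstack([a,b]))
C=cloud(ci,d)
def pca(P):
    return cv2.minAreaRect(P[:,:2].astype(np.float32))
near=lambda c,r:(np.hypot(C[...,0]-c[0],C[...,1]-c[1])<r)
g=plane(ci,297,287,50); s=plane(ci,416,275,90); print(g,s)
hub=near(g,32)&(C[...,2]>42)&(C[...,2]<60); P=C[hub]; print('hub',len(P),P.mean(0),pca(P))
dk=near(g,45)&(C[...,2]>7)&(C[...,2]<60); P=C[dk]; print('disc',len(P),cv2.minEnclosingCircle(P[:,:2].astype(np.float32)))
sp=near(s,30)&(C[...,2]>78); P=C[sp]; print('spl',len(P),P.mean(0),P[:,2].max(),pca(P))
gb=near(s,90)&(C[...,2]>45)&(C[...,2]<53); hs=cv2.cvtColor(p,cv2.COLOR_BGR2HSV)
gm=(abs(hs[...,0].astype(int)-75)<20)&(hs[...,1]>80)&near(s,70)&(C[...,2]>44); P=C[gm]; print('green',len(P),pca(P))
ys,xs=np.where(gm); pts=np.array([plane(ci,u,v,50)[:2] for u,v in zip(xs,ys)],np.float32); print(cv2.minAreaRect(pts))
E
python3 m.py
```

```text
[486.78933907 223.65204197  50.        ] [ 5.17862046e+02 -2.74999100e-01  9.00000000e+01]
hub 198 [484.69221003 228.22980456  49.45579025] ((484.6963195800781, 228.36721801757812), (30.26997947692871, 36.085533142089844), 82.5792465209961)
disc 593 ((484.4303894042969, 228.36875915527344), 30.723346710205078)
spl 81 [515.01253468  -1.88535782  89.45778086] 99.20503946977476 ((514.5665893554688, -2.6492786407470703), (18.929954528808594, 18.443796157836914), 60.93411636352539)
green 993 ((515.1234130859375, -2.813945770263672), (83.64082336425781, 82.79041290283203), 67.7110595703125)
((515.2237548828125, -2.212646484375), (83.03630828857422, 82.4521255493164), 67.97784423828125)
```

```bash
sleep 1
```

```text
(no output)
```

View pics/crop0.png

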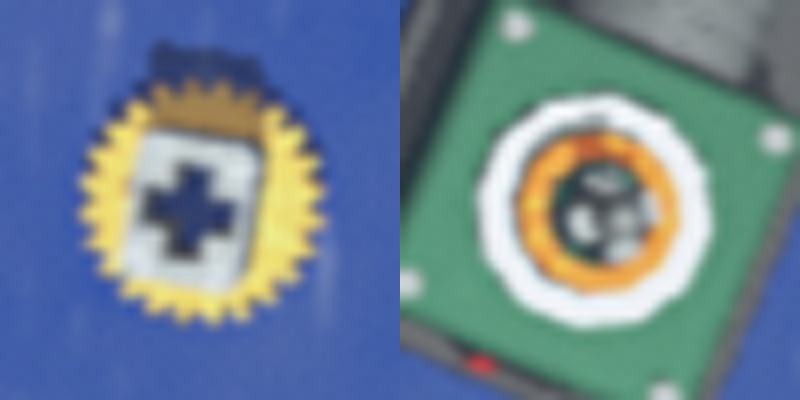

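The crop confirms the target. The left half shows the brass toothed disc with a steel hub and cross bore, and the right half shows the spindle on the green unit. I'll move above the gear.

>>> {"name": "send_rows", "arguments": {
  "targets": "35 -40 0 0 0 0.06 100; 35 -40 0 0 0 0.06 100; 35 -40 0 0 0 0.06 100; 35 -40 0 0 0 0.06 100; 35 -40 0 0 0 0.01 100"
}}

```text
time_s: 0.72
ee_pos: [387.8, 332.9, 222.2]
tcp_rot: [[-0.992, 0.127, -0.0], [0.127, 0.992, -0.0], [0.0, -0.0, -1.0]]
contact_force: [0.6, 0.2, -0.7]
grip_width: 1.004
finger_force: 0.0
```

>>> {"name": "send_rows", "arguments": {
  "targets": "35 -40 0 0 0 0 100; 35 -40 0 0 0 0 100; 28 -26 -20 0 0 0 100; 0 0 -20 0 0 0 100; 0 0 0 0 0 0 100"
}}

```text
time_s: 1.35
ee_pos: [483.7, 227.7, 180.5]
tcp_rot: [[-0.992, 0.128, -0.005], [0.128, 0.992, -0.001], [0.004, -0.002, -1.0]]
contact_force: [-0.7, 0.3, 0.2]
grip_width: 1.0
finger_force: 0.0
```

```bash
cat > w.py <<'E'
from h import *
import sys
def see(tag,g,zlo,zhi,r):
    s=observe(); ci,p,d=grab('wrist'); cv2.imwrite(f'pics/{tag}.png',p); C=cloud(ci,d)
    m=np.hypot(C[...,0]-g[0],C[...,1]-g[1])<r
    m&=(C[...,2]>zlo)&(C[...,2]<zhi)&(d>0); P=C[m]
    print(s['ee_pos'].round(1),s['tcp_rot'].round(4).tolist(),'cam',np.round(ci['xyz'],1))
    print(tag,len(P),P.mean(0).round(1) if len(P) else '', np.percentile(P[:,2],[5,50,95]).round(1), cv2.minAreaRect(P[:,:2].astype(np.float32)))
    return ci,p,d,C,m
if __name__=='__main__':
    see('w1',(484.5,228.4),42,60,30)
E
python3 w.py
```

```text
[483.7 227.7 180.5] [[-0.9917, 0.1283, -0.0047], [0.1283, 0.9917, -0.001], [0.0045, -0.0015, -1.0]] cam [416.8 236.8 342.4]
w1 1203 [483.8 226.9  49.2] [45.2 49.5 50.7] ((484.66455078125, 226.88214111328125), (29.6401424407959, 36.61155700683594), 81.5762710571289)
```

View pics/w1.png

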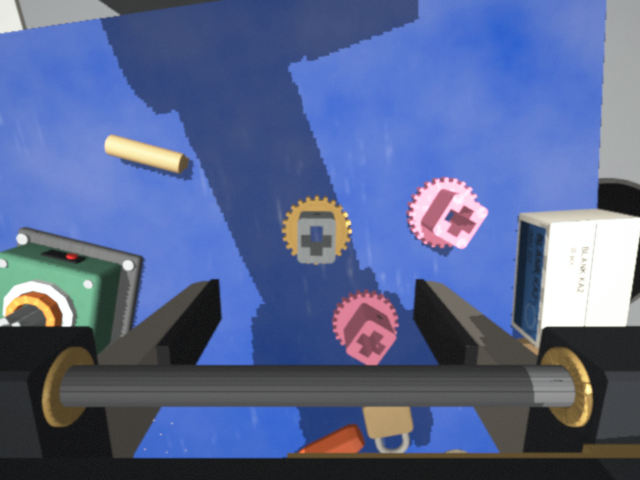

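The wrist view shows the brass gear at (317,230), centred between the fingers. The pink gears at (365,325) and (448,215) are clear of them. I'll descend and grip.

>>> {"name": "send_rows", "arguments": {
  "targets": "0.5 -0.3 -40 0 0 0 100; 0.4 0 -40 0 0 0 100; 0 0 -40 0 0 0 100; 0 0 -35 0 0 0 100; 0 0 0 0 0 0 100"
}}

```text
time_s: 2.02
ee_pos: [483.9, 228.2, 26.0]
tcp_rot: [[-0.992, 0.126, -0.005], [0.126, 0.992, -0.001], [0.004, -0.002, -1.0]]
contact_force: [-0.7, -0.0, -0.0]
grip_width: 0.998
finger_force: 0.0
```

>>> {"name": "send_rows", "arguments": {
  "targets": "0 0 0 0 0 0 0; 0 0 0 0 0 0 0; 0 0 0 0 0 0 0; 0 0 0 0 0 0 0; 0 0 0 0 0 0 0",
  "grip_force": 40
}}

```text
time_s: 2.65
ee_pos: [486.1, 228.1, 27.8]
tcp_rot: [[-0.992, 0.127, 0.0], [0.127, 0.992, 0.0], [-0.0, 0.0, -1.0]]
contact_force: [-0.2, 0.9, 0.3]
grip_width: 0.477
finger_force: 0.0
```

>>> {"name": "send_rows", "arguments": {
  "targets": "0 0 0 0 0 0 0; 0 0 0 0 0 0 0; 0 0 0 0 0 0 0; 0 0 0 0 0 0 0; 0 0 0 0 0 0 0"
}}

```text
time_s: 3.28
ee_pos: [486.0, 228.0, 27.6]
tcp_rot: [[-0.992, 0.127, -0.0], [0.127, 0.992, -0.0], [0.0, -0.0, -1.0]]
contact_force: [-1.0, -1.8, 0.5]
grip_width: 0.322
finger_force: 40.0
```

>>> {"name": "send_rows", "arguments": {
  "targets": "0 0 20 0 0 0 0; 0 0 40 0 0 0 0; 0 0 40 0 0 0 0; 0 0 40 0 0 0 0; 0 0 0 0 0 0 0"
}}

```text
time_s: 3.9
ee_pos: [488.3, 228.9, 170.9]
tcp_rot: [[-0.992, 0.127, 0.007], [0.127, 0.992, 0.002], [-0.007, 0.003, -1.0]]
contact_force: [0.0, 0.5, -1.3]
grip_width: 0.321
finger_force: 40.0
```

```bash
python3 - <<'E'
from h import *
for i in range(1):
    s=observe(); print({k:np.round(s[k],3) for k in('ee_pos','tcp_rot','contact_force','torque','finger_force','grip_width','joint_positions')})
from w import see
see('w2',s['ee_pos'],s['ee_pos'][2]+10,s['ee_pos'][2]+40,26)
ci,p,d,C,m=see('w3',(515,-2.5),80,105,20)
E
```

```text
{'ee_pos': array([488.263, 228.86 , 170.896]), 'tcp_rot': array([[-0.992,  0.127,  0.007],
       [ 0.127,  0.992,  0.002],
       [-0.007,  0.003, -1.   ]]), 'contact_force': array([ 0.02 ,  0.482, -1.34 ]), 'torque': array([-0.031,  0.027, -0.036]), 'finger_force': np.float64(40.0), 'grip_width': np.float64(0.321), 'joint_positions': array([ 0.214,  0.106,  1.76 ,  0.   ,  1.269, -1.229])}
[488.3 228.9 170.9] [[-0.9918, 0.1273, 0.0069], [0.1274, 0.9919, 0.0019], [-0.0066, 0.0027, -1.0]] cam [419.4 237.4 332.1]
w2 7487 [484.2 229.4 193.2] [183.4 192.8 206.8] ((486.6759338378906, 228.99034118652344), (48.70801544189453, 37.05799865722656), 82.94658660888672)
[486.6 228.4 168.3] [[-0.9919, 0.1273, 0.0023], [0.1273, 0.9919, 0.0008], [-0.0022, 0.0011, -1.0]] cam [418.5 237.2 329.8]
w3 207 [515.6   3.5  83.6] [80.4 84.  86.1] ((516.2422485351562, 3.151752471923828), (7.866001605987549, 16.687376022338867), 86.67212677001953)
```

View pics/w3.png

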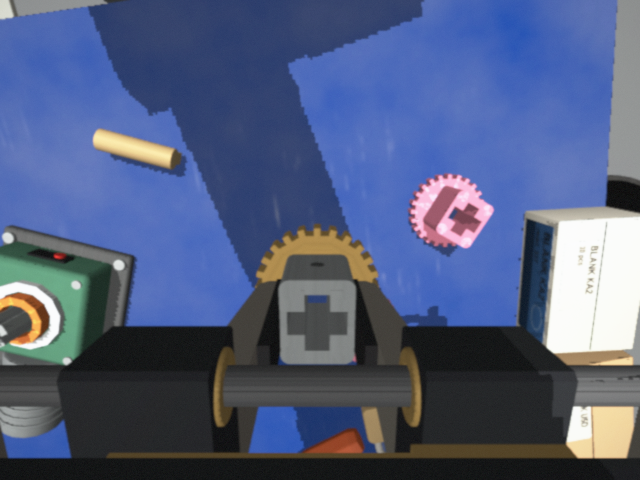

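The gear is held with its bore level in the jaws at (317,310). The spindle is at the left edge of the view, at about (15,315). I'll move so the wrist camera looks down on the spindle.

>>> {"name": "send_rows", "arguments": {
  "targets": "16 -47 4 0 0 0 0; 16 -47 0 0 0 0 0; 16 -47 0 0 0 0 0; 16 -47 0 0 0 0 0; 15 -48 0 0 0 0 0"
}}

```text
time_s: 4.62
ee_pos: [563.8, -9.0, 168.7]
tcp_rot: [[-0.992, 0.128, -0.004], [0.128, 0.992, 0.001], [0.005, 0.001, -1.0]]
contact_force: [0.6, 0.2, -1.2]
grip_width: 0.323
finger_force: 40.0
```

>>> {"name": "send_rows", "arguments": {
  "targets": "0 0 -8 0 0 0 0; 0 0 0 0 0 0 0; 0 0 0 0 0 0 0; 0 0 0 0 0 0 0; 0 0 0 0 0 0 0"
}}

```text
time_s: 5.25
ee_pos: [565.0, -7.2, 163.8]
tcp_rot: [[-0.992, 0.126, 0.0], [0.126, 0.992, -0.0], [-0.0, -0.0, -1.0]]
contact_force: [0.8, 0.6, -0.8]
grip_width: 0.325
finger_force: 40.0
```

```bash
python3 - <<'E'
from w import *
ci,p,d,C,m=see('w4',(515,-2.5),80,105,20)
np.savez('w4.npz',C=C,p=p,d=d)
for lo,hi in((95,105),(88,95),(84,88),(62,68),(54.5,58),(48,52)):
    q=(np.hypot(C[...,0]-515,C[...,1]+2.5)<32)&(C[...,2]>lo)&(C[...,2]<hi); P=C[q]
    if len(P)>5: print(lo,len(P),P.mean(0).round(1),cv2.minEnclosingCircle(P[:,:2].astype(np.float32)),cv2.minAreaRect(P[:,:2].astype(np.float32)))
v,u=np.where(m); print(u.min(),u.max(),v.min(),v.max())
uc,vc=int(u.mean()),int(v.mean())
cv2.imwrite('pics/w4c.png',cv2.resize(p[max(vc-60,0):vc+60,max(uc-60,0):uc+60],(600,600),interpolation=cv2.INTER_CUBIC))
E
```

```text
[565.   -7.2 163.8] [[-0.992, 0.1265, 0.0004], [0.1265, 0.992, -0.0001], [-0.0004, -0.0, -1.0]] cam [497.2   1.6 325.4]
w4 691 [514.3  -4.2  89.7] [84.6 86.4 97.2] ((514.7664184570312, -4.388525009155273), (19.042579650878906, 19.64362335205078), 61.33688735961914)
95 139 [514.5  -4.2  96.5] ((514.0997924804688, -4.40084981918335), 4.586396217346191) ((514.3046264648438, -4.561967849731445), (8.683582305908203, 7.947747707366943), 38.21985626220703)
88 170 [514.3  -4.1  93.5] ((514.681396484375, -4.346675395965576), 5.978121757507324) ((514.5821533203125, -4.189136505126953), (11.270843505859375, 11.371429443359375), 55.30018997192383)
84 373 [514.3  -4.1  85.6] ((514.7555541992188, -4.3206071853637695), 10.947912216186523) ((514.7664184570312, -4.388525009155273), (19.042579650878906, 19.64362335205078), 61.33688735961914)
62 1413 [514.3  -4.2  64.5] ((514.880126953125, -4.3819169998168945), 19.56302261352539) ((514.7290649414062, -4.394023895263672), (37.860748291015625, 37.79887008666992), 38.92269515991211)
54.5 2086 [513.8  -4.   55.7] ((514.6785278320312, -4.245879650115967), 27.742700576782227) ((514.6239013671875, -4.254142761230469), (53.75236892700195, 53.87416076660156), 37.33005142211914)
48 2001 [512.8   2.3  49.6] ((515.0015258789062, -2.4992403984069824), 31.998517990112305) ((515.0473022460938, -2.4275588989257812), (63.72032165527344, 63.643402099609375), 68.49113464355469)
294 328 161 196
```

View pics/w4c.png

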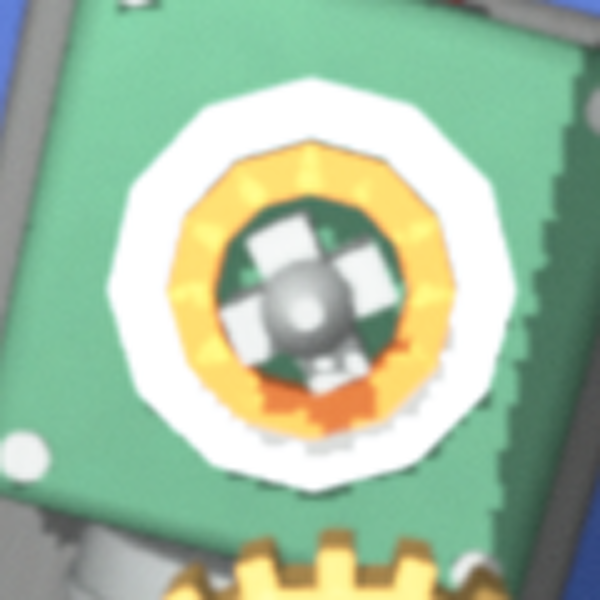

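The crop shows the spindle's four splines in light grey, centred at about (310,305) in the crop, with the collar and seat ring concentric around them. Next I'll get the spline angle, and the held hub's centre from the same camera.

```bash
cat > ang.py <<'E'
from w import *
z=np.load('w4.npz'); C,p,d=z['C'],z['p'],z['d']; s=observe(); ci=camera_info('wrist')
m=(np.hypot(C[...,0]-514.7,C[...,1]+4.35)<12)&(C[...,2]>83)&(C[...,2]<88.5)
P=C[m][:,:2]-[514.7,-4.35]
w=P[:,0]+1j*P[:,1]; k=abs(w)>6.5; print('spline deg',np.degrees(np.angle((w[k]**4/abs(w[k])**2).sum()))/4,k.sum())
# ray-plane check on bright arms at z=86
g=p.astype(int); br=(g.min(2)>150)&(g.max(2)-g.min(2)<25)
v,u=np.where(br&m); Q=np.array([plane(ci,a,b,86)[:2] for a,b in zip(u,v)])-[514.7,-4.35]; w=Q[:,0]+1j*Q[:,1]; k=abs(w)>6.5
print('bright',np.degrees(np.angle((w[k]**4).sum()))/4,k.sum())
# held hub top
t=s['ee_pos']; R=s['tcp_rot']; L=(C-t)@R
v,u=np.mgrid[:480,:640]
h=(abs(L[...,0])<25)&(abs(L[...,1])<14)&(d>0)&(L[...,2]<-20)&(L[...,2]>-40)
zz=L[h][:,2]; print('hub top local z hist',np.histogram(zz,np.arange(-40,-19,2)))
top=np.median(zz[zz>-34]); print(top)
h&=abs(L[...,2]-top)<2.0; H=L[h]; print(len(H),H.mean(0),cv2.minAreaRect(H[:,:2].astype(np.float32)))
q=np.where(h); print(q[1].min(),q[1].max(),q[0].min(),q[0].max())
# bore: dark cross inside hub region
cv2.imwrite('pics/w4d.png',cv2.resize(p[260:400,240:400],(640,560),interpolation=cv2.INTER_CUBIC))
E
python3 ang.py
```

```text
spline deg 16.1274889153441 337
bright 16.51756385328657 309
hub top local z hist (array([   0,    0,    0,    0,    0,    0,    0,    0, 1808, 2087]), array([-40, -38, -36, -34, -32, -30, -28, -26, -24, -22, -20]))
-21.948144236195976
3895 [  2.41497276  -0.07943376 -21.91463936] ((1.4683208465576172, 0.0024595260620117188), (27.99003791809082, 37.26530838012695), 89.99661254882812)
280 352 278 363
```

View pics/w4d.png

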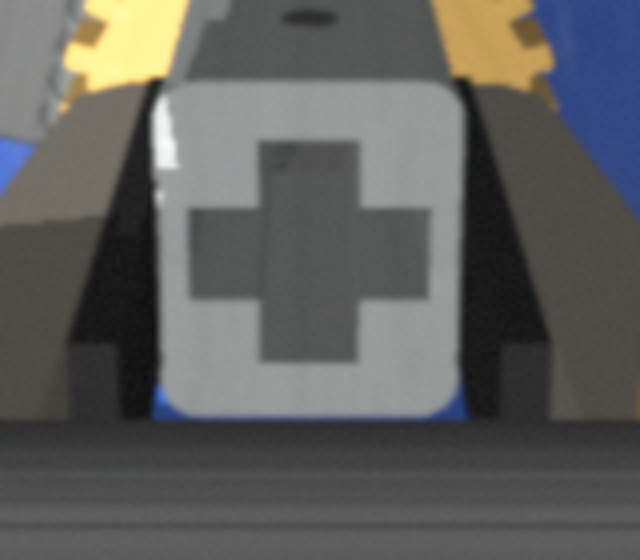

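The held hub's bore cross is sharp, centred at full-frame pixel (317.5,322.8) and square to the jaws. I'll work out the move that aligns it with the spindle.

```bash
python3 - <<'E'
from w import *
s=observe(); ci=camera_info('wrist'); t=s['ee_pos'];R=s['tcp_rot']
b=plane(ci,317.5,322.75,t[2]+22); L=R.T@(b-t); print('bore local',L,'world',b)
a=np.arctan2(R[1,1],R[0,1]); gear=np.degrees(a)-90; turn=16.3-gear; print('turn deg/rad',turn,np.radians(turn))
c,si=np.cos(np.radians(turn)),np.sin(np.radians(turn)); Rz=np.array([[c,-si,0],[si,c,0],[0,0,1]])
print('tcp target',np.array([514.7,-4.35])-(Rz@R@L)[:2], 'tcp now',t, 'delta',np.array([514.7,-4.35])-(Rz@R@L)[:2]-t[:2], s['joint_positions'].round(3))
E
```

```text
bore local [  1.5886609    0.46020034 -22.0007579 ] world [563.54761317  -6.7281163  185.8684146 ]
turn deg/rad 23.57503309854062 0.4114619488361746
tcp target [516.36401204  -4.34369728] tcp now [565.0752627   -7.38786071 163.8684146 ] delta [-48.71125066   3.04416343] [-0.227  0.184  1.688  0.     1.27  -1.671]
```

>>> {"name": "send_rows", "arguments": {
  "targets": "-16 1.2 0 0 0 0.137 0; -16 1.2 0 0 0 0.137 0; -16.8 1.2 -10 0 0 0.137 0; 0 0 -22 0 0 0 0; 0 0 0 0 0 0 0"
}}

```text
time_s: 5.92
ee_pos: [514.8, -3.8, 130.3]
tcp_rot: [[-0.96, -0.279, -0.003], [-0.28, 0.96, 0.001], [0.003, 0.002, -1.0]]
contact_force: [0.1, -0.1, -1.4]
grip_width: 0.323
finger_force: 40.0
```

```bash
python3 - <<'E'
from h import *
print({k:np.round(observe()[k],3) for k in('ee_pos','tcp_rot','contact_force')})
ci,p,d=grab('scene'); print({k:np.round(observe()[k],3) for k in('ee_pos','tcp_rot','contact_force')})
f=K(ci); R=ci['orientation']
def px(q):
    c=R.T@(np.array(q)-ci['xyz']); return np.array([c[0]/c[2]*f+ci['cx'],c[1]/c[2]*f+ci['cy']])
u,v=px((515,-3.7,100)).astype(int); print(u,v,px((515,-3.7,98)),px((515,-3.7,56)))
cv2.imwrite('pics/s2.png',cv2.resize(p[v-50:v+50,u-50:u+50],(600,600),interpolation=cv2.INTER_CUBIC))
E
```

```text
{'ee_pos': array([514.808,  -3.81 , 130.276]), 'tcp_rot': array([[-0.96 , -0.279, -0.003],
       [-0.28 ,  0.96 ,  0.001],
       [ 0.003,  0.002, -1.   ]]), 'contact_force': array([ 0.148, -0.143, -1.443])}
{'ee_pos': array([515.842,  -4.075, 131.463]), 'tcp_rot': array([[-0.96 , -0.279, -0.001],
       [-0.279,  0.96 ,  0.   ],
       [ 0.001,  0.001, -1.   ]]), 'contact_force': array([ 1.297,  0.644, -1.448])}
348 270 [348.15108702 271.99208949] [347.87587326 295.27906638]
```

View pics/s2.png

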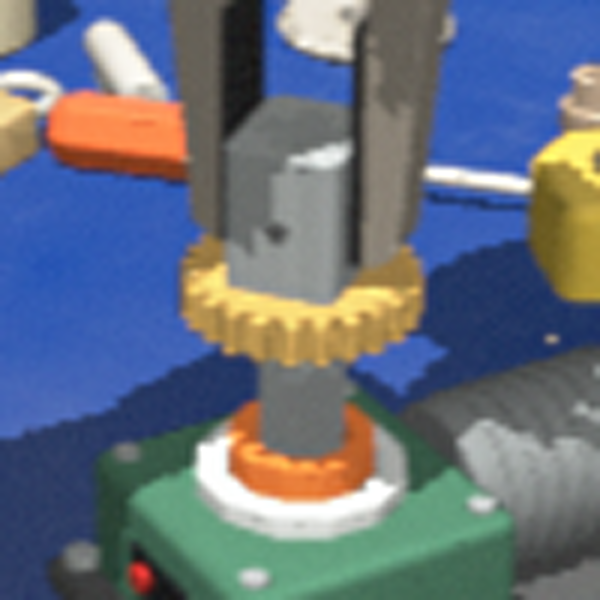

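Seen from the side, the gear disc (columns 182–423) is centred over the seat ring (196–408) to within about 0.3 mm. I'll lower it slowly and watch the force.

>>> {"name": "send_rows", "arguments": {
  "targets": "0 0 -3 0 0 0 0; 0 0 -3 0 0 0 0; 0 0 -3 0 0 0 0; 0 0 -3 0 0 0 0; 0 0 0 0 0 0 0"
}}

```text
time_s: 6.6
ee_pos: [516.0, -4.2, 119.3]
tcp_rot: [[-0.96, -0.279, -0.001], [-0.279, 0.96, 0.0], [0.001, 0.0, -1.0]]
contact_force: [0.3, -0.4, -1.2]
grip_width: 0.324
finger_force: 40.0
```

>>> {"name": "send_rows", "arguments": {
  "targets": "0 0 -2 0 0 0 0; 0 0 -2 0 0 0 0; 0 0 -2 0 0 0 0; 0 0 -1 0 0 0 0; 0 0 0 0 0 0 0"
}}

```text
time_s: 7.22
ee_pos: [516.1, -4.2, 112.5]
tcp_rot: [[-0.96, -0.279, -0.0], [-0.279, 0.96, 0.0], [0.0, 0.0, -1.0]]
contact_force: [1.1, -0.2, -1.9]
grip_width: 0.328
finger_force: 40.0
```

>>> {"name": "send_rows", "arguments": {
  "targets": "0 0 -2 0 0 0 0; 0 0 -2 0 0 0 0; 0 0 -2 0 0 0 0; 0 0 -2 0 0 0 0; 0 0 0 0 0 0 0"
}}

```text
time_s: 7.85
ee_pos: [516.1, -4.2, 104.4]
tcp_rot: [[-0.96, -0.279, -0.0], [-0.279, 0.96, 0.0], [0.0, 0.0, -1.0]]
contact_force: [0.3, 0.5, -1.0]
grip_width: 0.322
finger_force: 40.0
```

The gear has meshed: it is well below the spline tops with no resistance. I'll go on to the collar and press it home.

>>> {"name": "send_rows", "arguments": {
  "targets": "0 0 -3 0 0 0 0; 0 0 -3 0 0 0 0; 0 0 -3 0 0 0 0; 0 0 -3 0 0 0 0; 0 0 0 0 0 0 0"
}}

```text
time_s: 8.48
ee_pos: [516.2, -4.3, 92.6]
tcp_rot: [[-0.96, -0.279, -0.0], [-0.279, 0.96, 0.0], [0.0, 0.0, -1.0]]
contact_force: [0.3, 0.2, -1.3]
grip_width: 0.32
finger_force: 40.0
```

>>> {"name": "send_rows", "arguments": {
  "targets": "0 0 -2 0 0 0 0; 0 0 -2 0 0 0 0; 0 0 -2 0 0 0 0; 0 0 -1 0 0 0 0; 0 0 0 0 0 0 0"
}}

```text
time_s: 9.1
ee_pos: [516.4, -4.3, 85.7]
tcp_rot: [[-0.96, -0.279, 0.0], [-0.279, 0.96, -0.0], [-0.0, -0.0, -1.0]]
contact_force: [-1.6, 1.8, 4.1]
grip_width: 0.324
finger_force: 40.0
```

>>> {"name": "send_rows", "arguments": {
  "targets": "0 0 -0.7 0 0 0 0; 0 0 -0.7 0 0 0 0; 0 0 -0.6 0 0 0 0; 0 0 0 0 0 0 0; 0 0 0 0 0 0 0"
}}

```text
time_s: 9.72
ee_pos: [516.4, -4.3, 83.7]
tcp_rot: [[-0.96, -0.279, 0.0], [-0.279, 0.96, -0.0], [-0.0, -0.0, -1.0]]
contact_force: [-1.8, 1.1, 4.6]
grip_width: 0.327
finger_force: 40.0
```

>>> {"name": "send_rows", "arguments": {
  "targets": "0 0 -0.5 0 0 0 0; 0 0 -0.5 0 0 0 0; 0 0 0 0 0 0 0; 0 0 0 0 0 0 0; 0 0 0 0 0 0 0"
}}

```text
time_s: 10.35
ee_pos: [516.4, -4.3, 83.6]
tcp_rot: [[-0.96, -0.28, 0.0], [-0.28, 0.96, -0.0], [-0.0, -0.0, -1.0]]
contact_force: [-3.7, 1.3, 11.2]
grip_width: 0.324
finger_force: 40.0
```

TCP height has stopped at 83.6 mm and the force is rising, so the gear is on the seat. I'll add a little more push and check.

>>> {"name": "send_rows", "arguments": {
  "targets": "0 0 -0.6 0 0 0 0; 0 0 0 0 0 0 0; 0 0 0 0 0 0 0; 0 0 0 0 0 0 0; 0 0 0 0 0 0 0"
}}

```text
time_s: 10.98
ee_pos: [516.4, -4.3, 83.6]
tcp_rot: [[-0.96, -0.28, 0.0], [-0.28, 0.96, -0.0], [0.0, -0.0, -1.0]]
contact_force: [-5.9, 1.5, 16.0]
grip_width: 0.327
finger_force: 40.0
```

```bash
python3 - <<'E'
from h import *
ci,p,d=grab('scene'); s=observe(); print(s['ee_pos'],s['contact_force'],s['torque'],s['finger_force'])
cv2.imwrite('pics/s3.png',cv2.resize(p[230:330,298:398],(600,600),interpolation=cv2.INTER_CUBIC))
E
```

```text
[516.40439083  -4.2713443   83.52176188] [-5.02525652  1.26736763 15.50280596] [ 0.32488263  1.15775403 -0.05049155] 40.000358149409294
```

View pics/s3.png

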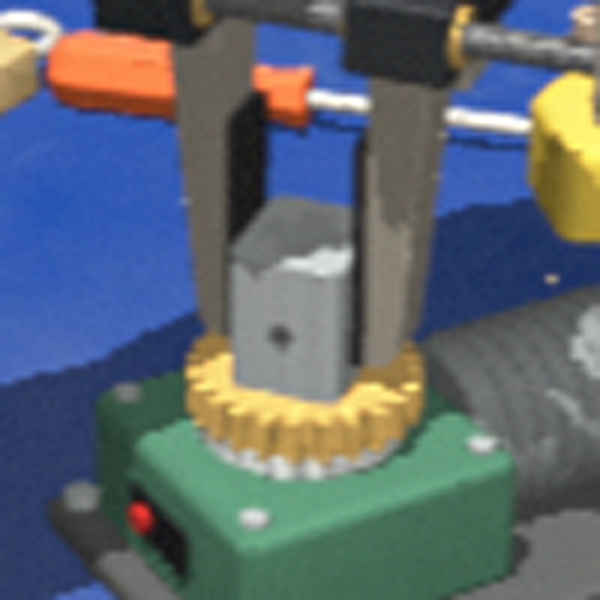

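The gear sits flat on the seat ring at about (305,465) in the crop. It is level, the collar is fully covered, and the fingers still grip the hub.

```bash
python3 -c "
from plant import workorder
print(workorder.hand_in())"
```

```text
the job is handed in; nothing more can be done
None
```

I handed the job in at about 11 s: the brass gear is meshed on the spindle, flat on the seat ring and held pressed home at about 16 N with a 40 N grip, and the bystanders were not touched; the verdict has not been reported back.

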